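# Slide the reaction board out over the reading mirror and hold it

## Task

Lift the hanging stop plate up and off its two hooks and stand it upright on its foot in the steel tray. Then slide the white board outward along its stand, over the mirror, until its outer end is level with the pointer of the mark post, keeping it flat on the stand. It tips over if let go there, so finish while still holding it steady; leave the tube rack, dropper bottle and cup alone.

Things in the scene. Friction and masses are not known exactly. Their poses are not given: they have to be found in the camera images.
- stand: Fixed stand of dark steel: deck 240 mm long (X), 100 mm wide (Y), top 90 mm above the bench. Origin: on the bench under the deck's centre; +X is outward (towards the mirror), Z up. Outer edge of the deck at X = +120 mm. Two low guide rails (tops 98 mm high) leave the board 3 mm of play each side.
- hooks (a point): Point midway between the stand's two upturned hooks, level with their slot floors: stand X = +134 mm, Y = 0, 145 mm high. Slots 14 mm wide (X); the hooks and their posts are 12 mm wide, centred at Y = +-52 mm, tops at most 160 mm high.
- board: Loose white plastic board (reaction tile), 220 mm long (X), 70 mm wide (Y), 12 mm thick, 0.25 to 0.5 kg, lying on the deck between the rails; +X is its outer end, parallel to the stand's X. Origin: centre of its underside. An upright grip fin rises near its inner end. Balance point about 3 mm inward of the origin.
- fin (a point): Centre of the board's grip fin, a plate 14 mm thick (X), 40 mm wide (Y), rising 45 mm above the board's upper face. The point is at board X = -85 mm, 42 mm above the board's underside (15 mm below the fin's top), 195 mm inward of the board's outer end. Axes as the board's.
- board_end (a point): Middle of the board's outer end, on its upper edge; axes as the board's.
- stop_plate: Loose steel stop plate, 0.2 kg, 94 mm tall, hanging across the deck's outer end in front of the board by two ears (reaching to Y = +-58 mm, undersides 50 mm above its own) that rest in the hooks with 2 mm play. It comes off straight up, 15 mm clears the hooks. Origin: centre of the underside of its foot (40 (X) x 68 (Y) mm). X is its thin direction, along the stand's X.
- tab (a point): Middle of the grip tab on top of the stop plate, 80 mm above the underside of its foot; the tab is 10 mm thick (X), 24 mm wide (Y), 30 mm tall (its top 14 mm above this point). Axes as the plate's.
- tray: Fixed open steel tray, 120 mm (X) x 140 mm (Y), walls 22 mm high and 3 mm thick, floor 3 mm thick. Origin: centre of its underside, on the bench.
- mirror: Fixed low reading mirror (up to 50 mm high) on a grey base under the board's way out, with the upright steel mark post (115 mm high) on its +Y side. Axes parallel to the stand's. Origin: on the bench under the board's centre line, level (in X) with the mark.
- mark (a point): Tip of the mark post's pointer, a 5 mm thick finger pointing at the board's way from +Y, 42 mm from its centre line and 108 mm high; axes as the stand's. The board's outer end must come level with it in X. It is 128 to 150 mm beyond the deck's outer edge.
- tube_rack: Blue rack full of capped tubes, 74 x 118 x 95 mm, to be left alone. Origin: centre of its underside.
- dropper_bottle: White dropper bottle, 32 mm across, 78 mm tall, to be left alone. Origin: centre of its underside.
- sample_cup: White cup, 56 mm across, 55 mm tall, to be left alone. Origin: centre of its underside.
Mind the look-alikes: they are no part of the job. What is shaped like the stop_plate but blue, purple or turquoise is not meant.

How it is judged:
By the outcome, as a careful person would: the job done as asked, in the order asked, and still so for the second after the job is handed in, while the arm keeps its last pose, push and grip.
It also fails if it takes over 54 s, if anything falls off the work surface, if the arm or the gripper's body presses on something with over 40 N, if the wrist force passes 120 N, or if a joint passes its speed limit or range.

## Robot

A 6-joint arm with a two-finger parallel gripper is mounted at the origin on the work surface. World frame = base frame: x ahead of the robot, y to its left, z up, the work surface at z = 0. Lengths are in mm, angles in rad, forces in N, time in s.
With the tool pointing down it reaches from about 275 to 975 mm from the base axis. Payload 8.4 kg.
Tool frame: the origin (TCP) lies between the finger pads; the fingertips stand bot.tcp_to_tips ahead of it and the grasp point (between the pads) lies 2 mm behind it (bot.tcp_to_tips is the distance from the TCP to the fingertips, in mm); z points along the fingers, y is the direction in which the jaws open and shut (so a half turn about z gives the same grasp; the last joint's range is limited). The gripper opens to 92 mm and grips with 3 to 60 N. Pads are 20 mm wide; open, the fingers measure 128 mm over their backs; the gripper's body (75 mm by 189 mm) begins 69 mm behind the grasp point.
Start: joints at [1.221, 0.353, 1.633, -0, 1.155, -0.002], TCP at [213.018, 587.581, 231.583] pointing down, gripper open.
Joint ranges: [-2.63, 2.63], [-0.92, 2.1], [0.06, 2.66], [-1.3, 4.44], [0, 2.69], [-3.02, 3.02]. Speed limits (rad/s): [2.22, 2.22, 2.79, 3.14, 3.14, 3.14].

## Interface

Orientations are given as a unit quaternion [w, x, y, z].
In Python, from plant import bot, optics, order, nets gives the robot as it stands.
- The arm moves only by the tool apply_moves, never from a script. Its argument "series" is a list of rows, each an object of numbers: "hand": the closure, from 0 (fully open) to 1 (shut); "tx", "ty", "tz": the shift along the tool's x, y, z in m; "rx", "ry", "rz": the turn, a rotation vector about the tool's x, y, z in rad. A call has 1 to 10 rows; each row shifts and turns the pose as measured when the row begins, along the tool's axes as they then stand; what a row does not reach is not made up. A row lasts 1/10 s, in which the tool goes at most 50 mm and 8.59 degrees, less where a joint would pass 70% of its speed; a pose out of reach is approached as far as the arm can. A call with a gripper value outside its range is refused whole. The fingers move at their own pace and stop on an object; "newtons" is the grip in N (left out, the last holds). Time passes only in rows, so rows that do not move let the fingers close. It gives the time, the measured TCP pose, the force and the opening at its end, in the units of the state.
- bot.sense(): the state, without advancing time (a new reading comes with each control period).
- optics.snapshot(name): name is "side" or "top"; returns a dict with "frame" (384x512x3 uint8, blue, green, red), "z_map" (384x512 float32, mm along the optical axis (not along the pixel's ray), 0 where there is no reading), "fx", "fy", "cx", "cy" (pixels), "R" (3x3) and "t" (3): a world point X has camera coordinates R X + t. Camera axes: x right, y down, z forward; pixel columns grow to the right and rows downward; lengths in mm; the calibration is good to about 2 mm. A picture is of the moment at which its call begins.
- order.close_job(): hands the job in, once; it reports no verdict.
Trained networks look in a picture, given as the dict that the camera call returned (one of the last four; its "shot" number tells which), for a name from the list of things; names that differ only in an ending like _2 or _b are one class to them, and where a whole thing is asked for, a point or a joint stands for the part that bears it (a point fixed in the world has none). Each returns a list of dicts, best first, with "score" (0 to 1); they miss things now and then, are a little off and sometimes report something else, mostly with a low value. They report only what shows in the picture. A call takes as long as a camera call. They do not tell look-alikes from the thing itself.
- nets.search_frame(picture, label): "centre" ([x, y, z] in mm, in the coordinates of the camera as it stood for that picture, good to about 4 mm: the middle of the surface that is visible of it).
- nets.trace(picture, label): "region" (384x512 bool, what is visible of it).
The state is a dict: "time_s": time; "joint_pos": joint angles; "qvel": joint speeds; "joint_torque": joint torques, N m; "eef_pos": TCP position; "tool_rot": TCP orientation; "force": force on the tool from outside, world axes, zero at the start; "moment": the same for the moment, N m; "width": opening from 0.0 (shut) to 1.0 (fully open).
Only numpy, scipy, OpenCV 4.12 (cv2) and the standard library are available. Lean on these libraries where they do the work, as an engineer would, in place of code of your own. Each camera call takes 0.05 s, during which the arm holds its last target. There are 200 camera calls.

## Working session

There is one attempt and no reset: what is moved stays moved. The work goes in short steps, Python scripts to look and compute and a tool call to move; the robot and the scene stay as the last step left them, time stands still between calls to the robot, and variables do not carry over. Pictures are saved under pics/ and viewed, about 8 in all and at most 12, crops included, and the job is handed in when it is done.

Besides the shell and the picture viewer there is one more tool, called after "Call:" as name(argument=value, ...), one argument or row to a line, values as JSON. apply_moves: Moves the arm, as the interface text tells. Its arguments: {"type":"object","properties":{"series":{"type":"array"},"newtons":{"type":"number"}},"required":["series"]}

```bash
mkdir -p pics; cat > h.py <<'E'
import numpy as np, cv2
from plant import bot, optics, order, nets
def w(p,c): return np.array(p['R']).T@(np.array(c)-np.array(p['t']))
def cloud(p):
    z=p['z_map'];v,u=np.mgrid[:384,:512]
    c=np.stack([(u-p['cx'])/p['fx']*z,(v-p['cy'])/p['fy']*z,z],-1)
    W=(c-np.array(p['t']))@np.array(p['R']); W[z==0]=np.nan; return W
def px(p,c): return (round(p['fx']*c[0]/c[2]+p['cx']),round(p['fy']*c[1]/c[2]+p['cy']))
E
python3 - <<'E'
from h import *
print(bot.sense(),bot.tcp_to_tips)
P=[optics.snapshot(n) for n in('side','top')]
np.savez('first.npz',**{k+str(i):np.array(P[i][k]) for i in(0,1) for k in('frame','z_map','fx','fy','cx','cy','R','t')})
for n,p in zip(('side','top'),P):
    cv2.imwrite(f'pics/{n}0.png',p['frame'])
    for l in ['stand','board','fin','board_end','stop_plate','tab','tray','mirror','mark','tube_rack','dropper_bottle','sample_cup','hooks']:
        try:
            for d in nets.search_frame(p,l)[:3]: print(n,l,round(d['score'],2),px(p,d['centre']),w(p,d['centre']).round(1))
        except Exception as e: print(l,e)
E
```

```text
{'time_s': 0.0, 'joint_pos': array([ 1.22060075e+00,  3.53652378e-01,  1.63412580e+00,  6.98973121e-06,
        1.15523148e+00, -2.40673869e-03]), 'qvel': array([ 7.26482607e-04, -2.11209067e-04, -2.20175033e-03,  1.27474568e-03,
        2.90280920e-05,  9.49675670e-05]), 'joint_torque': array([-2.05790937e-03, -5.93855023e+01, -3.34202814e+01,  6.96841744e-02,
        2.36417411e-02, -8.04820002e-05]), 'eef_pos': array([212.84900737, 587.1271014 , 230.86462118]), 'tool_rot': array([-1.27410085e-04,  1.73020687e-01,  9.84917936e-01, -6.96956583e-04]), 'force': array([-0.67120029, -0.03024013, -0.08852695]), 'moment': array([-0.01512639, -0.04930274,  0.00991214]), 'width': 0.9985084882039652} 17.0
side stand 0.93 (266, 207) [578.6  -7.2  83.6]
side fin 0.78 (262, 173) [618.5 135.1 104. ]
side fin 0.3 (322, 203) [757.6  20.7  41.8]
side board_end 0.74 (263, 174) [618.3 131.2 101.8]
side stop_plate 0.9 (286, 198) [611.5 -57.2 134.1]
side stop_plate 0.82 (375, 283) [ 724.7 -304.1   40.2]
side stop_plate 0.55 (364, 236) [ 787.1 -154.2   45.5]
side tab 0.96 (374, 281) [ 727.7 -298.9   40.
[... 677 characters left out ...]
  8.3]
top stop_plate 0.67 (379, 129) [ 726.5 -290.9   48.2]
top tab 0.88 (378, 129) [ 728.3 -289.8   45.3]
top tab 0.74 (322, 112) [ 782.3 -150.9    8.4]
top tab 0.56 (285, 167) [615.  -48.1 103.9]
top tray 0.66 (251, 173) [602.9  33.7  89.6]
top tray 0.63 (384, 262) [ 389.3 -308.3    3.7]
top mirror 0.62 (316, 167) [ 630.7 -134.5   21.5]
top mark 0.65 (318, 167) [ 629.7 -138.1   29.4]
top tube_rack 0.81 (137, 267) [371.5 311.2  53.3]
top dropper_bottle 0.68 (238, 266) [377.1  63.5  53.6]
top dropper_bottle 0.47 (285, 169) [612.3 -48.7 101.8]
top sample_cup 0.86 (255, 112) [771.7  25.9  32.7]
top sample_cup 0.64 (317, 168) [ 628.5 -136.5   23.2]
top hooks 0.77 (249, 174) [599.9  38.1  92.6]
```

```bash
python3 -c "
import cv2,numpy as np
a=cv2.imread('pics/side0.png');b=cv2.imread('pics/top0.png')
cv2.imwrite('pics/s0.png',cv2.resize(a,(800,600),interpolation=cv2.INTER_CUBIC));cv2.imwrite('pics/t0.png',cv2.resize(b,(800,600),interpolation=cv2.INTER_CUBIC))"
```

```text
(no output)
```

View pics/s0.png

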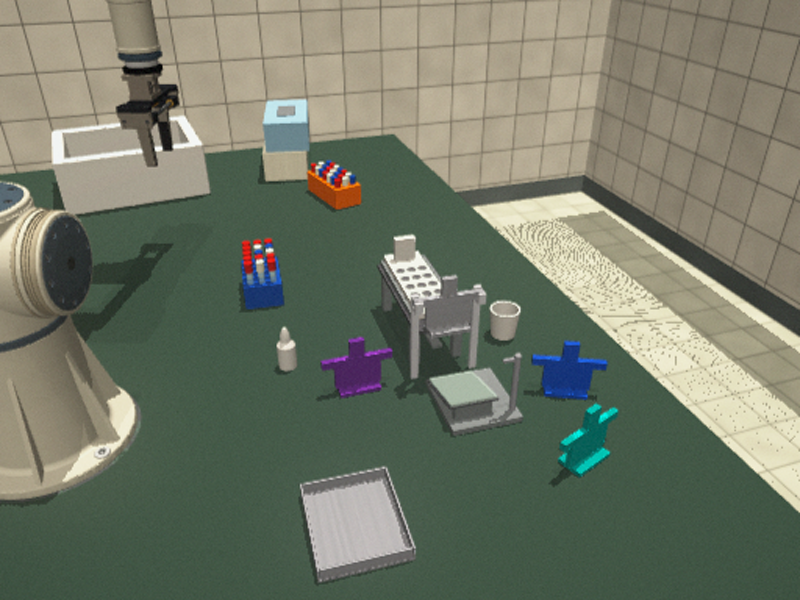

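View pics/t0.png

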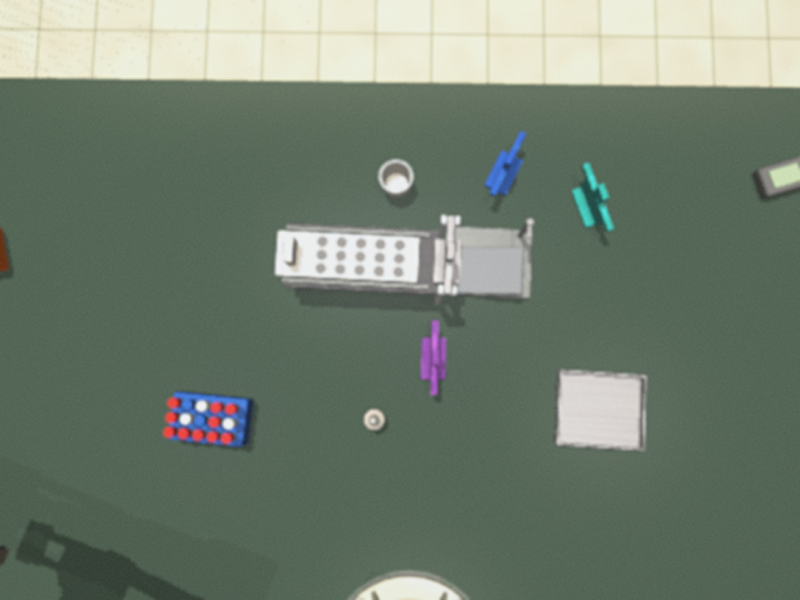

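The side view shows the grey plate hanging at (448,305) of the enlarged picture. Purple is at (357,367), blue at (570,370) and turquoise at (588,438). The top view shows the grey plate at (450,255), the tray at (602,410) and the mark post at (528,225). Only the grey steel one hangs in the hooks, so that is the one meant. Next I'll measure precisely and confirm it in a crop.

```bash
python3 - <<'E'
from h import *
d=np.load('first.npz')
for i in (0,1):
    p={k:d[k+str(i)] for k in('frame','z_map','fx','fy','cx','cy','R','t')}
    W=cloud(p);X,Y,Z=W[...,0],W[...,1],W[...,2]
    def rect(n,m):
        q=W[m].astype(np.float32)
        if len(q)<4: print(i,n,len(q));return
        c,s,a=cv2.minAreaRect(q[:,:2].copy()); print(i,n,len(q),'c',np.round(c,1),'s',np.round(s,1),'a',round(a,2),'z',np.round(np.percentile(q[:,2],[5,50,95]),1),'med',np.median(q,0).round(1),'lo',q.min(0).round(0),'hi',q.max(0).round(0))
    st=(X>540)&(X<700)&(Y>-230)&(Y<220)
    white=p['frame'].min(2)>185
    rect('board',st&(Z>98)&(Z<106)&(Y>-30)&white)
    rect('deck/rails/board',st&(Z>86)&(Z<106)&(Y>-10))
    rect('fin',st&(Z>138)&(Z<152)&(Y>60))
    rect('fin all',st&(Z>112)&(Z<155)&(Y>60))
    rect('tab',st&(Z>166)&(Z<195)&(Y<0)&(Y>-110))
    rect('plate',st&(Z>105)&(Z<195)&(Y<0)&(Y>-110))
    rect('tabtop',st&(Z>183)&(Z<195)&(Y<0)&(Y>-110))
    rect('hooktops',st&(Z>152)&(Z<164)&(Y<0)&(Y>-110))
    rect('mirror',st&(Z>35)&(Z<56)&(Y<-90))
    rect('mbase',st&(Z>8)&(Z<56)&(Y<-80))
    rect('post',st&(Z>95)&(Z<120)&(Y<-120))
    rect('post2',st&(Z>60)&(Z<120)&(Y<-120))
    rect('tray',(X>280)&(X<500)&(Y>-420)&(Y<-210)&(Z>12)&(Z<28))
    rect('tray all',(X>280)&(X<500)&(Y>-420)&(Y<-210)&(Z>2)&(Z<28))
a=cv2.resize(d['frame0'][150:280,200:360],(640,520),interpolation=cv2.INTER_CUBIC)
b=cv2.resize(d['frame1'][125:215,160:360],(800,360),interpolation=cv2.INTER_CUBIC)[:, :]
cv2.imwrite('pics/c0.png',np.vstack([cv2.resize(a,(320,260)),np.zeros((0,320,3),np.uint8)]) if 0 else np.vstack([np.hstack([cv2.resize(a,(295,240)),np.zeros((240,505,3),np.uint8)]),b]))
E
```

```text
0 board 423 c [620.7 105.4] s [214.2  68.5] a 87.28 z [ 99.8 101.7 103.5] med [618.3 123.4 101.7] lo [585.  -1.  99.] hi [659. 214. 105.]
0 deck/rails/board 968 c [620.7 100.6] s [224.3 101.2] a 87.88 z [ 88.8 100.9 103.6] med [605.8 112.  100.9] lo [567. -10.  86.] hi [674. 214. 106.]
0 fin 61 c [623.3 184.7] s [15.5 38.7] a 84.11 z [138.8 144.7 147. ] med [623.1 182.5 144.7] lo [604. 177. 138.] hi [642. 193. 148.]
0 fin all 172 c [623.7 184. ] s [17.7 40.2] a 88.14 z [114.1 131.7 146.6] med [622.1 181.4 131.7] lo [604. 175. 112.] hi [644. 193. 148.]
0 tab 110 c [615.1 -54.7] s [12.8 24.8] a 86.84 z [168.1 180.6 190.2] med [614.3 -56.8 180.6] lo [602. -61. 166.] hi [627. -48. 191.]
0 plate 1006 c [614.9 -55.2] s [ 36.1 116.9] a 86.93 z [108.2 143.3 182.1] med [613.3 -57.1 143.3] lo [557. -75. 105.] hi [674. -35. 191.]
0 tabtop 45 c [614.7 -54.8] s [12.6 23.7] a 85.16 z [183.7 188.5 190.5] med [613.  -56.3 188.5] lo [603. -61. 183.] hi [627. -48. 191.]
0 hooktops 241 c [615.2 -51.9] s [ 30.6 115.8] a 87.73 z [152.7 158.  161.4] med [611.3 -56.9 158. ] lo [557. -69. 152.] hi [673. -35
[... 2163 characters left out ...]
.9] s [119.3 117.4] a 89.39 z [10.3 26.  44. ] med [ 628.2 -136.9   26. ] lo [ 573. -200.    8.] hi [691. -81.  53.]
1 post 37 c [ 669.3 -176.4] s [10.4 25.9] a 79.25 z [ 99.  112.9 117.9] med [ 674.7 -176.8  112.9] lo [ 656. -183.   96.] hi [ 682. -173.  119.]
1 post2 50 c [ 669.3 -176.4] s [10.4 25.9] a 79.25 z [ 66.1 111.1 117.5] med [ 675.1 -176.4  111.1] lo [ 656. -183.   61.] hi [ 682. -173.  119.]
1 tray 346 c [ 391.4 -307.4] s [141.3 119.9] a 86.99 z [13.6 21.5 25.9] med [ 388.  -314.8   21.5] lo [ 328. -380.   12.] hi [ 455. -235.   27.]
1 tray all 2992 c [ 390.2 -315.4] s [218.7 209.9] a 0.5 z [ 2.2  4.  22. ] med [ 391.  -312.1    4. ] lo [ 280. -420.    2.] hi [ 499. -210.   27.]
```

View pics/c0.png

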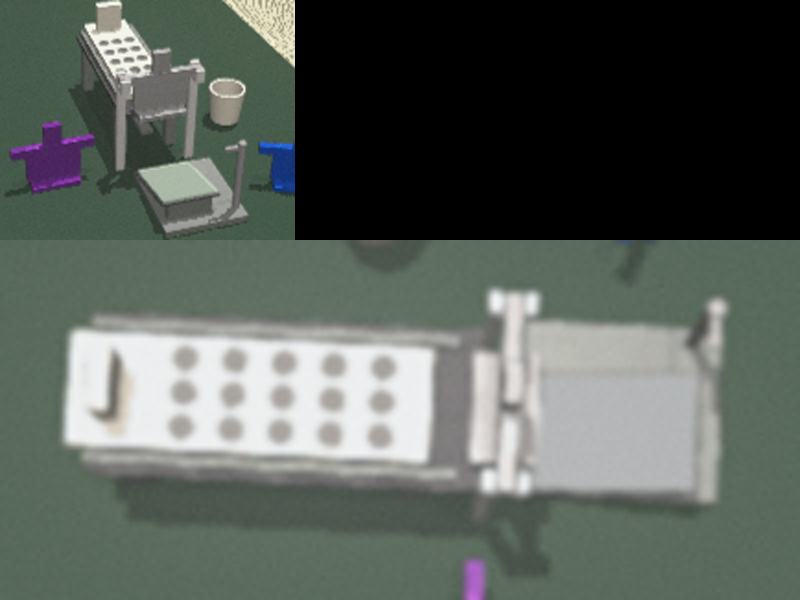

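The crop shows the grey plate hanging in the stand's hooks, with its tab at (162,60) in the inset and (515,320) in the top crop. The purple and blue ones stand on the bench. The grey one is the target. The plate's thin axis is the stand's X, at heading about -92.2°, so I want tool y at a heading of 87.8°.

Call:
apply_moves(
  newtons=40,
  series=[
    {"hand": 0,"rz": -0.105,"tz": -0.02},
    {"hand": 0,"rz": -0.105,"tz": -0.02},
    {"hand": 0,"rz": -0.1,"tz": -0.02},
    {"hand": 0,"tx": -0.027,"ty": -0.041},
    {"hand": 0,"tx": -0.027,"ty": -0.041},
    {"hand": 0,"tx": -0.027,"ty": -0.041},
    {"hand": 0,"tx": -0.027,"ty": -0.041},
    {"hand": 0,"tx": -0.027,"ty": -0.041},
    {"hand": 0,"tx": -0.027,"ty": -0.041},
    {"hand": 0,"tx": -0.027,"ty": -0.041},
  ],
)

```text
$.series[0]: bad value
```

Call:
apply_moves(
  newtons=40,
  series=[
    {"hand": 0,"tx": 0,"ty": 0,"tz": -0.02,"rx": 0,"ry": 0,"rz": -0.105},
    {"hand": 0,"tx": 0,"ty": 0,"tz": -0.02,"rx": 0,"ry": 0,"rz": -0.105},
    {"hand": 0,"tx": 0,"ty": 0,"tz": -0.02,"rx": 0,"ry": 0,"rz": -0.1},
    {"hand": 0,"tx": -0.027,"ty": -0.041,"tz": 0,"rx": 0,"ry": 0,"rz": 0},
    {"hand": 0,"tx": -0.027,"ty": -0.041,"tz": 0,"rx": 0,"ry": 0,"rz": 0},
    {"hand": 0,"tx": -0.027,"ty": -0.041,"tz": 0,"rx": 0,"ry": 0,"rz": 0},
    {"hand": 0,"tx": -0.027,"ty": -0.041,"tz": 0,"rx": 0,"ry": 0,"rz": 0},
  ],
)

```text
time_s: 2.1
eef_pos: [317.0, 420.8, 293.3]
tool_rot: [0.0, 0.008, 1.0, 0.001]
force: [1.0, 0.5, 1.1]
width: 1.005
```

Call:
apply_moves(
  series=[
    {"hand": 0,"tx": -0.0275,"ty": -0.04,"tz": 0,"rx": 0,"ry": 0,"rz": 0.022},
    {"hand": 0,"tx": -0.0275,"ty": -0.04,"tz": 0,"rx": 0,"ry": 0,"rz": 0},
    {"hand": 0,"tx": -0.0275,"ty": -0.04,"tz": 0,"rx": 0,"ry": 0,"rz": 0},
    {"hand": 0,"tx": -0.0275,"ty": -0.04,"tz": 0,"rx": 0,"ry": 0,"rz": 0},
    {"hand": 0,"tx": -0.0275,"ty": -0.04,"tz": 0,"rx": 0,"ry": 0,"rz": 0},
    {"hand": 0,"tx": -0.0275,"ty": -0.04,"tz": 0,"rx": 0,"ry": 0,"rz": 0},
    {"hand": 0,"tx": -0.0275,"ty": -0.04,"tz": 0,"rx": 0,"ry": 0,"rz": 0},
    {"hand": 0,"tx": -0.0275,"ty": -0.04,"tz": 0,"rx": 0,"ry": 0,"rz": 0},
    {"hand": 0,"tx": -0.0275,"ty": -0.04,"tz": 0,"rx": 0,"ry": 0,"rz": 0},
    {"hand": 0,"tx": -0.0275,"ty": -0.04,"tz": 0,"rx": 0,"ry": 0,"rz": 0},
  ],
)

```text
time_s: 3.1
eef_pos: [582.6, -3.5, 295.8]
tool_rot: [0.004, 0.019, 1.0, 0.003]
force: [0.9, -0.5, -0.7]
width: 1.004
```

```bash
cat >> h.py <<'E'
def go(target,heading=None):
    """remaining shift in tool axes (mm) and rz (rad) to target TCP, tool down with tool-y heading deg"""
    from scipy.spatial.transform import Rotation as Ro
    s=bot.sense();q=s['tool_rot'];M=Ro.from_quat([q[1],q[2],q[3],q[0]]).as_matrix()
    d=np.array(target)-s['eef_pos']; h=np.degrees(np.arctan2(M[1,1],M[0,1]))
    print('t',round(s['time_s'],2),'eef',s['eef_pos'].round(1),'tool shift',(M.T@d).round(1),'heading',round(h,2),'z axis',M[:,2].round(4),'F',s['force'].round(1),'M',s['moment'].round(2),'w',round(s['width'],3))
    if heading is not None: print('rz',round(-np.radians((heading-h+180)%360-180),4))
E
python3 -c "
from h import *
go([616.5,-53,173],87.8)"
```

```text
t 3.1 eef [582.6  -3.5 295.8] tool shift [-34.9 -48.8 122.8] heading 87.8 z axis [ 0.0073  0.0049 -1.    ] F [ 0.9 -0.5 -0.7] M [0.07 0.05 0.02] w 1.004
rz 0.0
```

Call:
apply_moves(
  series=[
    {"hand": 0,"tx": -0.018,"ty": -0.025,"tz": 0.02,"rx": 0.005,"ry": 0.007,"rz": 0},
    {"hand": 0,"tx": -0.017,"ty": -0.024,"tz": 0.02,"rx": 0,"ry": 0,"rz": 0},
    {"hand": 0,"tx": 0,"ty": 0,"tz": 0,"rx": 0,"ry": 0,"rz": 0},
    {"hand": 0,"tx": 0,"ty": 0,"tz": 0,"rx": 0,"ry": 0,"rz": 0},
  ],
)

```text
time_s: 3.5
eef_pos: [620.0, -62.2, 254.8]
tool_rot: [0.001, 0.023, 1.0, -0.0]
force: [0.9, 0.2, 0.6]
width: 1.002
```

```bash
cat >> h.py <<'E'
    z=M.T@np.array([0,0,-1.]); print('level rx,ry',np.round([-z[1],z[0]],4))
E
python3 -c "
from h import *
go([616.5,-53,174],87.8)"
```

```text
t 3.5 eef [620.  -62.2 254.8] tool shift [ 4.1  9.1 80.8] heading 87.41 z axis [ 0.0026 -0.001  -1.    ] F [0.9 0.2 0.6] M [0.06 0.   0.01] w 1.002
rz -0.0068
level rx,ry [-0.0009  0.0026]
```

Call:
apply_moves(
  series=[
    {"hand": 0,"tx": 0.004,"ty": 0.009,"tz": 0.025,"rx": 0,"ry": 0.0025,"rz": -0.007},
    {"hand": 0,"tx": 0,"ty": 0,"tz": 0.025,"rx": 0,"ry": 0,"rz": 0},
    {"hand": 0,"tx": 0,"ty": 0,"tz": 0.023,"rx": 0,"ry": 0,"rz": 0},
    {"hand": 0,"tx": 0,"ty": 0,"tz": 0,"rx": 0,"ry": 0,"rz": 0},
    {"hand": 0,"tx": 0,"ty": 0,"tz": 0,"rx": 0,"ry": 0,"rz": 0},
  ],
)

```text
time_s: 4.0
eef_pos: [616.6, -48.4, 184.9]
tool_rot: [0.003, 0.017, 1.0, -0.0]
force: [0.1, 0.5, 0.4]
width: 0.998
```

```bash
python3 - <<'E'
from h import *
go([616.5,-53,174],87.8)
p=optics.snapshot('top');q=optics.snapshot('side')
a=cv2.resize(p['frame'][110:230,230:350],(400,400),interpolation=cv2.INTER_CUBIC)
b=cv2.resize(q['frame'][120:240,230:350],(400,400),interpolation=cv2.INTER_CUBIC)
cv2.imwrite('pics/g1.png',np.hstack([a,b]))
E
```

```text
t 4.0 eef [616.6 -48.4 184.9] tool shift [-0.  -4.6 10.9] heading 88.01 z axis [ 5.5e-03 -3.0e-04 -1.0e+00] F [0.1 0.5 0.4] M [ 0.08  0.   -0.06] w 0.998
rz 0.0036
level rx,ry [-0.0001  0.0055]
```

View pics/g1.png

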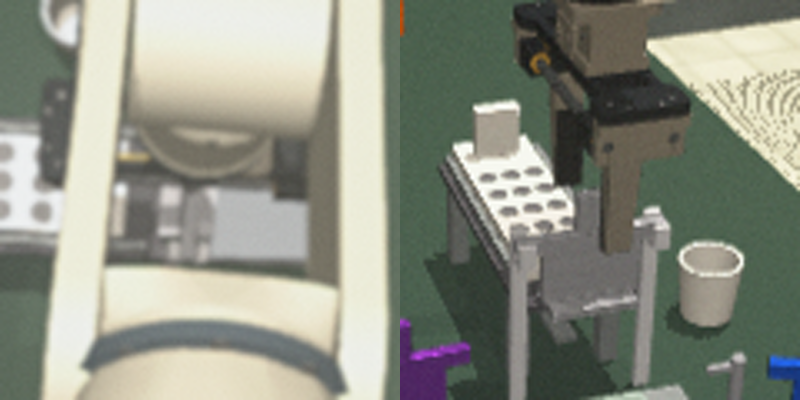

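The side crop shows the open fingers either side of the tab at (590,210), clear of the hooks. Lowering the last bit and closing.

Call:
apply_moves(
  newtons=20,
  series=[
    {"hand": 0,"tx": 0,"ty": -0.0045,"tz": 0.009,"rx": 0,"ry": 0.005,"rz": 0.003},
    {"hand": 0,"tx": 0,"ty": 0,"tz": 0.001,"rx": 0,"ry": 0,"rz": 0},
    {"hand": 0.5,"tx": 0,"ty": 0,"tz": 0,"rx": 0,"ry": 0,"rz": 0},
    {"hand": 0.7,"tx": 0,"ty": 0,"tz": 0,"rx": 0,"ry": 0,"rz": 0},
    {"hand": 1,"tx": 0,"ty": 0,"tz": 0,"rx": 0,"ry": 0,"rz": 0},
    {"hand": 1,"tx": 0,"ty": 0,"tz": 0,"rx": 0,"ry": 0,"rz": 0},
    {"hand": 1,"tx": 0,"ty": 0,"tz": 0,"rx": 0,"ry": 0,"rz": 0},
    {"hand": 1,"tx": 0,"ty": 0,"tz": 0,"rx": 0,"ry": 0,"rz": 0},
  ],
)

```text
time_s: 4.9
eef_pos: [618.5, -53.8, 178.1]
tool_rot: [0.003, 0.019, 1.0, -0.0]
force: [-0.5, 0.2, 0.4]
width: 0.495
```

```bash
python3 -c "
from h import *
go([616.5,-53,174],87.8)"
```

```text
t 4.9 eef [618.5 -53.8 178.1] tool shift [2.1 0.8 4. ] heading 87.79 z axis [ 5.9e-03 -6.0e-04 -1.0e+00] F [-0.5  0.2  0.4] M [0.06 0.01 0.01] w 0.495
rz -0.0002
level rx,ry [-0.0004  0.0059]
```

Call:
apply_moves(
  newtons=20,
  series=[
    {"hand": 1,"tx": 0.002,"ty": 0.0005,"tz": 0.004,"rx": 0,"ry": 0.005,"rz": 0},
    {"hand": 1,"tx": 0,"ty": 0,"tz": 0,"rx": 0,"ry": 0,"rz": 0},
    {"hand": 1,"tx": 0,"ty": 0,"tz": 0,"rx": 0,"ry": 0,"rz": 0},
    {"hand": 1,"tx": 0,"ty": 0,"tz": 0,"rx": 0,"ry": 0,"rz": 0},
    {"hand": 1,"tx": 0,"ty": 0,"tz": 0,"rx": 0,"ry": 0,"rz": 0},
    {"hand": 1,"tx": 0,"ty": 0,"tz": 0,"rx": 0,"ry": 0,"rz": 0},
    {"hand": 1,"tx": 0,"ty": 0,"tz": 0,"rx": 0,"ry": 0,"rz": 0},
  ],
)

```text
time_s: 5.6
eef_pos: [616.2, -53.1, 173.5]
tool_rot: [0.0, 0.019, 1.0, -0.0]
force: [1.0, -0.0, -0.2]
width: 0.111
```

```bash
python3 -c "
from h import *
go([616.5,-53,174],87.8)"
```

```text
t 5.6 eef [616.2 -53.1 173.5] tool shift [-0.3  0.1 -0.5] heading 87.79 z axis [ 0.e+00 -4.e-04 -1.e+00] F [ 1.  -0.  -0.2] M [0.04 0.01 0.01] w 0.111
rz -0.0001
level rx,ry [-0.0004  0.    ]
```

The width is 10.2 mm, so the tab is gripped. Lifting straight up.

Call:
apply_moves(
  newtons=40,
  series=[
    {"hand": 1,"tx": 0,"ty": 0,"tz": 0,"rx": 0,"ry": 0,"rz": 0},
    {"hand": 1,"tx": 0,"ty": 0,"tz": 0,"rx": 0,"ry": 0,"rz": 0},
    {"hand": 1,"tx": 0,"ty": 0,"tz": -0.01,"rx": 0,"ry": 0,"rz": 0},
    {"hand": 1,"tx": 0,"ty": 0,"tz": -0.01,"rx": 0,"ry": 0,"rz": 0},
    {"hand": 1,"tx": 0,"ty": 0,"tz": -0.015,"rx": 0,"ry": 0,"rz": 0},
    {"hand": 1,"tx": 0,"ty": 0,"tz": -0.02,"rx": 0,"ry": 0,"rz": 0},
    {"hand": 1,"tx": 0,"ty": 0,"tz": -0.02,"rx": 0,"ry": 0,"rz": 0},
    {"hand": 1,"tx": 0,"ty": 0,"tz": -0.005,"rx": 0,"ry": 0,"rz": 0},
    {"hand": 1,"tx": 0,"ty": 0,"tz": 0,"rx": 0,"ry": 0,"rz": 0},
  ],
)

```text
time_s: 6.5
eef_pos: [615.7, -53.1, 259.6]
tool_rot: [-0.0, 0.019, 1.0, -0.0]
force: [0.1, 0.1, -3.0]
width: 0.107
```

```bash
python3 -c "
from h import *
go([390,-308.3,240],87.8)"
```

```text
t 6.5 eef [615.7 -53.1 259.6] tool shift [ 215.7 -263.7   19.7] heading 87.79 z axis [-2.e-04 -4.e-04 -1.e+00] F [ 0.1  0.1 -3. ] M [ 0.   -0.06 -0.02] w 0.107
rz -0.0002
level rx,ry [-0.0004 -0.0002]
```

Call:
apply_moves(
  series=[
    {"hand": 1,"tx": 0.012,"ty": -0.015,"tz": 0,"rx": 0,"ry": 0,"rz": 0},
    {"hand": 1,"tx": 0.024,"ty": -0.029,"tz": 0,"rx": 0,"ry": 0,"rz": 0},
    {"hand": 1,"tx": 0.024,"ty": -0.029,"tz": 0,"rx": 0,"ry": 0,"rz": 0},
    {"hand": 1,"tx": 0.024,"ty": -0.029,"tz": 0,"rx": 0,"ry": 0,"rz": 0},
    {"hand": 1,"tx": 0.024,"ty": -0.029,"tz": 0,"rx": 0,"ry": 0,"rz": 0},
    {"hand": 1,"tx": 0.024,"ty": -0.029,"tz": 0,"rx": 0,"ry": 0,"rz": 0},
    {"hand": 1,"tx": 0.024,"ty": -0.029,"tz": 0,"rx": 0,"ry": 0,"rz": 0},
    {"hand": 1,"tx": 0.02,"ty": -0.025,"tz": 0,"rx": 0,"ry": 0,"rz": 0},
    {"hand": 1,"tx": 0.012,"ty": -0.015,"tz": 0,"rx": 0,"ry": 0,"rz": 0},
    {"hand": 1,"tx": 0,"ty": 0,"tz": 0,"rx": 0,"ry": 0,"rz": 0},
  ],
)

```text
time_s: 7.5
eef_pos: [399.4, -283.6, 250.7]
tool_rot: [-0.007, 0.018, 1.0, 0.001]
force: [-0.5, 0.1, -2.1]
width: 0.108
```

```bash
python3 -c "
from h import *
go([390,-308.3,82],87.8)"
```

```text
t 7.5 eef [ 399.4 -283.6  250.7] tool shift [  6.  -25.4 168.7] heading 87.92 z axis [-0.0147  0.003  -0.9999] F [-0.5  0.1 -2.1] M [ 0.01 -0.04  0.02] w 0.108
rz 0.002
level rx,ry [ 0.0024 -0.0148]
```

Call:
apply_moves(
  series=[
    {"hand": 1,"tx": 0.006,"ty": -0.0125,"tz": 0,"rx": 0.002,"ry": -0.015,"rz": 0.002},
    {"hand": 1,"tx": 0.003,"ty": -0.0125,"tz": 0.02,"rx": 0,"ry": 0,"rz": 0},
    {"hand": 1,"tx": 0,"ty": 0,"tz": 0.03,"rx": 0,"ry": 0,"rz": 0},
    {"hand": 1,"tx": 0,"ty": 0,"tz": 0.03,"rx": 0,"ry": 0,"rz": 0},
    {"hand": 1,"tx": 0,"ty": 0,"tz": 0.025,"rx": 0,"ry": 0,"rz": 0},
    {"hand": 1,"tx": 0,"ty": 0,"tz": 0,"rx": 0,"ry": 0,"rz": 0},
    {"hand": 1,"tx": 0,"ty": 0,"tz": 0,"rx": 0,"ry": 0,"rz": 0},
  ],
)

```text
time_s: 8.2
eef_pos: [386.1, -306.3, 140.2]
tool_rot: [-0.001, 0.02, 1.0, 0.002]
force: [-0.5, 0.7, -2.3]
width: 0.107
```

```bash
python3 - <<'E'
from h import *
go([390,-308.3,82],87.8)
for n in ('side','top'):
    p=optics.snapshot(n)
    if n=='side': cv2.imwrite('pics/pl1.png',cv2.resize(p['frame'][210:384,150:350],(690,600),interpolation=cv2.INTER_CUBIC))
    W=cloud(p)
    X,Y,Z=W[...,0],W[...,1],W[...,2]
    m=(X>300)&(X<480)&(Y>-400)&(Y<-220)&(Z>40)&(Z<140)
    print(n,m.sum(), [np.nanpercentile(W[m][:,k],[1,50,99]).round(0) for k in range(3)] if m.sum() else '')
E
```

```text
t 8.2 eef [ 386.1 -306.3  140.2] tool shift [-4.1 -2.  58.2] heading 87.66 z axis [-0.0017  0.0035 -1.    ] F [-0.5  0.7 -2.3] M [-0.02 -0.01  0.04] w 0.107
rz -0.0024
level rx,ry [ 0.0035 -0.0018]
side 1440 [array([331., 382., 441.]), array([-328., -312., -302.]), array([ 63.,  97., 137.])]
top 282 [array([332., 392., 444.]), array([-312., -300., -287.]), array([ 66.,  94., 134.])]
```

View pics/pl1.png

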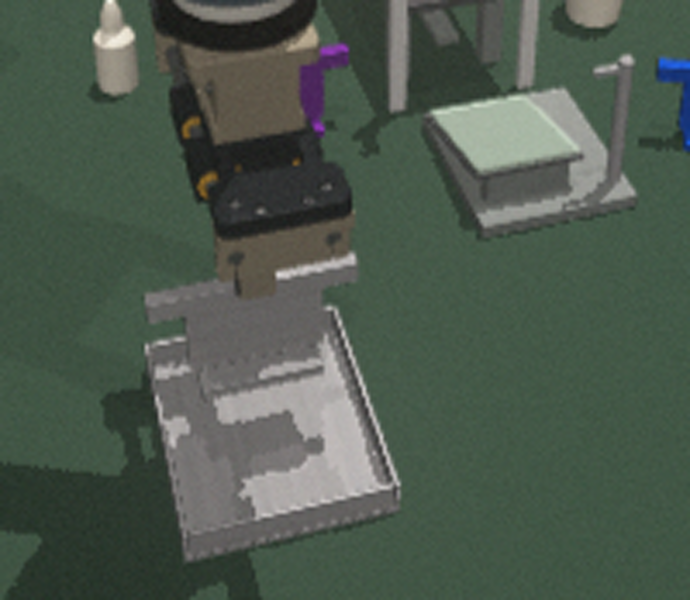

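The crop shows the plate held upright over the tray, its foot at (265,375), inside the walls. Lowering.

Call:
apply_moves(
  series=[
    {"hand": 1,"tx": -0.004,"ty": -0.003,"tz": 0.02,"rx": 0.0035,"ry": -0.002,"rz": 0},
    {"hand": 1,"tx": 0,"ty": 0,"tz": 0.02,"rx": 0,"ry": 0,"rz": 0},
    {"hand": 1,"tx": 0,"ty": 0,"tz": 0.01,"rx": 0,"ry": 0,"rz": 0},
    {"hand": 1,"tx": 0,"ty": 0,"tz": 0,"rx": 0,"ry": 0,"rz": 0},
    {"hand": 1,"tx": 0,"ty": 0,"tz": 0,"rx": 0,"ry": 0,"rz": 0},
  ],
)

```text
time_s: 8.8
eef_pos: [394.8, -312.6, 96.0]
tool_rot: [0.005, 0.02, 1.0, -0.004]
force: [-0.2, -0.6, -1.0]
width: 0.102
```

```bash
python3 -c "
from h import *
go([390,-308.3,81.5],87.8)"
```

```text
t 8.8 eef [ 394.8 -312.6   96. ] tool shift [ 5.1  4.2 14.4] heading 87.7 z axis [ 0.0101 -0.008  -0.9999] F [-0.2 -0.6 -1. ] M [ 0.08  0.04 -0.  ] w 0.102
rz -0.0017
level rx,ry [-0.0076  0.0104]
```

Call:
apply_moves(
  series=[
    {"hand": 1,"tx": 0.002,"ty": 0.001,"tz": 0.005,"rx": -0.0075,"ry": 0.01,"rz": 0},
    {"hand": 1,"tx": 0,"ty": 0,"tz": 0,"rx": 0,"ry": 0,"rz": 0},
    {"hand": 1,"tx": 0,"ty": 0,"tz": 0.004,"rx": 0,"ry": 0,"rz": 0},
    {"hand": 1,"tx": 0,"ty": 0,"tz": 0,"rx": 0,"ry": 0,"rz": 0},
  ],
)

```text
time_s: 9.2
eef_pos: [393.9, -312.4, 88.8]
tool_rot: [0.001, 0.02, 1.0, -0.001]
force: [0.3, -0.1, -2.2]
width: 0.103
```

```bash
python3 -c "
from h import *
go([390,-308.3,81.5],87.8)"
```

```text
t 9.2 eef [ 393.9 -312.4   88.8] tool shift [4.1 4.  7.2] heading 87.7 z axis [ 0.0026 -0.0017 -1.    ] F [ 0.3 -0.1 -2.2] M [0.02 0.03 0.  ] w 0.103
rz -0.0017
level rx,ry [-0.0016  0.0027]
```

Call:
apply_moves(
  series=[
    {"hand": 1,"tx": 0,"ty": 0,"tz": 0.004,"rx": -0.0015,"ry": 0.0025,"rz": 0},
    {"hand": 1,"tx": 0,"ty": 0,"tz": 0.002,"rx": 0,"ry": 0,"rz": 0},
    {"hand": 1,"tx": 0,"ty": 0,"tz": 0.001,"rx": 0,"ry": 0,"rz": 0},
    {"hand": 1,"tx": 0,"ty": 0,"tz": 0,"rx": 0,"ry": 0,"rz": 0},
  ],
)

```text
time_s: 9.6
eef_pos: [394.1, -312.6, 81.5]
tool_rot: [0.0, 0.02, 1.0, -0.0]
force: [-0.6, 1.0, 3.7]
width: 0.114
```

```bash
python3 -c "
from h import *
go([390,-308.3,81.5],87.8)"
```

```text
t 9.6 eef [ 394.1 -312.6   81.5] tool shift [ 4.3  4.1 -0. ] heading 87.7 z axis [ 2.e-04 -2.e-04 -1.e+00] F [-0.6  1.   3.7] M [0.2  0.15 0.03] w 0.114
rz -0.0018
level rx,ry [-0.0002  0.0002]
```

Floor contact came at the expected height, with +3.7 N. Releasing and rising.

Call:
apply_moves(
  series=[
    {"hand": 0.8,"tx": 0,"ty": 0,"tz": 0,"rx": 0,"ry": 0,"rz": 0},
    {"hand": 0.75,"tx": 0,"ty": 0,"tz": 0,"rx": 0,"ry": 0,"rz": 0},
    {"hand": 0.5,"tx": 0,"ty": 0,"tz": 0,"rx": 0,"ry": 0,"rz": 0},
    {"hand": 0.5,"tx": 0,"ty": 0,"tz": 0,"rx": 0,"ry": 0,"rz": 0},
    {"hand": 0.5,"tx": 0,"ty": 0,"tz": 0,"rx": 0,"ry": 0,"rz": 0},
    {"hand": 0.4,"tx": 0,"ty": 0,"tz": 0,"rx": 0,"ry": 0,"rz": 0},
  ],
)

```text
time_s: 10.2
eef_pos: [394.6, -313.0, 81.8]
tool_rot: [0.001, 0.02, 1.0, -0.001]
force: [0.0, -0.2, 0.2]
width: 0.563
```

```bash
python3 -c "
from h import *
go([394,-312.5,260],87.8)"
```

```text
t 10.2 eef [ 394.6 -313.    81.8] tool shift [   0.4    0.3 -178.2] heading 87.7 z axis [ 0.0012 -0.001  -1.    ] F [ 0.  -0.2  0.2] M [ 0.06 -0.02  0.  ] w 0.563
rz -0.0018
level rx,ry [-0.001   0.0013]
```

Call:
apply_moves(
  series=[
    {"hand": 0.4,"tx": 0,"ty": 0,"tz": -0.01,"rx": 0,"ry": 0,"rz": 0},
    {"hand": 0.4,"tx": 0,"ty": 0,"tz": -0.03,"rx": 0,"ry": 0,"rz": 0},
    {"hand": 0.3,"tx": 0,"ty": 0,"tz": -0.04,"rx": 0,"ry": 0,"rz": 0},
    {"hand": 0,"tx": 0,"ty": 0,"tz": -0.04,"rx": 0,"ry": 0,"rz": 0},
    {"hand": 0,"tx": -0.016,"ty": 0.038,"tz": -0.02,"rx": 0,"ry": 0,"rz": 0},
    {"hand": 0,"tx": -0.018,"ty": 0.043,"tz": -0.01,"rx": 0,"ry": 0,"rz": 0},
    {"hand": 0,"tx": -0.018,"ty": 0.043,"tz": 0,"rx": 0,"ry": 0,"rz": 0},
    {"hand": 0,"tx": -0.018,"ty": 0.043,"tz": 0,"rx": 0,"ry": 0,"rz": 0},
    {"hand": 0,"tx": -0.018,"ty": 0.043,"tz": 0,"rx": 0,"ry": 0,"rz": 0},
    {"hand": 0,"tx": -0.018,"ty": 0.043,"tz": 0,"rx": 0,"ry": 0,"rz": 0},
  ],
)

```text
time_s: 11.2
eef_pos: [513.8, -60.8, 246.7]
tool_rot: [0.005, 0.025, 1.0, -0.002]
force: [0.9, -0.9, -0.5]
width: 1.006
```

```bash
python3 -c "
from h import *
go([625.2,185.9,230],87.8)"
```

```text
t 11.2 eef [513.8 -60.8 246.7] tool shift [-98.8 252.   16.9] heading 87.14 z axis [ 0.0093 -0.0032 -1.    ] F [ 0.9 -0.9 -0.5] M [-0.01  0.01  0.  ] w 1.006
rz -0.0116
level rx,ry [-0.0028  0.0095]
```

Call:
apply_moves(
  series=[
    {"hand": 0,"tx": -0.017,"ty": 0.042,"tz": 0,"rx": -0.003,"ry": 0.009,"rz": -0.011},
    {"hand": 0,"tx": -0.017,"ty": 0.042,"tz": 0,"rx": 0,"ry": 0,"rz": 0},
    {"hand": 0,"tx": -0.017,"ty": 0.042,"tz": 0,"rx": 0,"ry": 0,"rz": 0},
    {"hand": 0,"tx": -0.017,"ty": 0.042,"tz": 0,"rx": 0,"ry": 0,"rz": 0},
    {"hand": 0,"tx": -0.016,"ty": 0.042,"tz": 0,"rx": 0,"ry": 0,"rz": 0},
    {"hand": 0,"tx": -0.006,"ty": 0.02,"tz": 0,"rx": 0,"ry": 0,"rz": 0},
    {"hand": 0,"tx": 0,"ty": 0,"tz": 0,"rx": 0,"ry": 0,"rz": 0},
  ],
)

```text
time_s: 11.9
eef_pos: [616.8, 181.7, 253.2]
tool_rot: [0.003, 0.016, 1.0, 0.001]
force: [0.6, -0.6, -0.4]
width: 1.001
```

```bash
python3 - <<'E'
from h import *
go([625.2,185.9,130],87.8)
for n in ('side','top'):
    p=optics.snapshot(n);W=cloud(p);X,Y,Z=W[...,0],W[...,1],W[...,2]
    def r(l,m): print(n,l,m.sum(),[np.percentile(W[m][:,k],[2,50,98]).round(1) for k in range(3)] if m.sum() else '')
    r('finger (pointer)',(X>648)&(X<667)&(Y<-140)&(Y>-215)&(Z>98)&(Z<120))
    r('post',(X>667)&(X<690)&(Y<-140)&(Y>-215)&(Z>98)&(Z<122))
    r('plate',(X>320)&(X<460)&(Y>-360)&(Y<-270)&(Z>50)&(Z<110))
    r('platetop',(X>320)&(X<460)&(Y>-360)&(Y<-270)&(Z>85)&(Z<110))
E
```

```text
t 11.9 eef [616.8 181.7 253.2] tool shift [ -7.5   4.3 123.3] heading 88.11 z axis [ 0.0062  0.0018 -1.    ] F [ 0.6 -0.6 -0.4] M [ 0.04  0.03 -0.04] w 1.001
rz 0.0055
level rx,ry [0.002  0.0061]
side finger (pointer) 17 [array([652.4, 658.3, 666.2]), array([-183. , -179.4, -175.5]), array([106.7, 110.2, 111.7])]
side post 41 [array([667.5, 673.8, 679.9]), array([-184.6, -181.4, -174. ]), array([ 99. , 110.6, 115.8])]
side plate 716 [array([338.2, 391.8, 448.4]), array([-320.4, -316.9, -307.9]), array([51.4, 66.2, 98.4])]
side platetop 114 [array([381.8, 392.7, 404.7]), array([-319.5, -316.7, -308.2]), array([85.5, 95.3, 99.3])]
top finger (pointer) 10 [array([655.7, 660.3, 666. ]), array([-178.9, -177.7, -175.8]), array([106.4, 111.3, 114.4])]
top post 26 [array([667.9, 676.2, 681.6]), array([-182.9, -177.1, -173.1]), array([ 99.8, 114.4, 118.5])]
top plate 317 [array([341.1, 396.1, 451.9]), array([-318.2, -309.4, -305.2]), array([ 51.3,  67.1, 100.4])]
top platetop 58 [array([385.5, 395.9, 406.6]), array([-316.1, -310.8, -306.4]), array([ 85.8,  97.2, 101.7])]
```

The plate is standing in the tray, with its top at z 97 as expected. The pointer is at y of about -178.5. Going down on the fin.

Call:
apply_moves(
  newtons=20,
  series=[
    {"hand": 0,"tx": -0.0075,"ty": 0.0035,"tz": 0.02,"rx": 0.002,"ry": 0.006,"rz": 0.005},
    {"hand": 0,"tx": 0,"ty": 0,"tz": 0.03,"rx": 0,"ry": 0,"rz": 0},
    {"hand": 0,"tx": 0,"ty": 0,"tz": 0.02,"rx": 0,"ry": 0,"rz": 0},
    {"hand": 0.3,"tx": 0,"ty": 0,"tz": 0.01,"rx": 0,"ry": 0,"rz": 0},
    {"hand": 0.3,"tx": 0,"ty": 0,"tz": 0,"rx": 0,"ry": 0,"rz": 0},
    {"hand": 0.3,"tx": 0,"ty": 0,"tz": 0,"rx": 0,"ry": 0,"rz": 0},
  ],
)

```text
time_s: 12.6
eef_pos: [622.9, 174.0, 174.9]
tool_rot: [0.001, 0.023, 1.0, -0.001]
force: [0.6, 0.0, 0.8]
width: 0.763
```

```bash
python3 -c "
from h import *
go([625.2,185.9,130],87.8)"
```

```text
t 12.6 eef [622.9 174.  174.9] tool shift [-1.7 12.1 44.9] heading 87.37 z axis [ 0.0015 -0.0023 -1.    ] F [0.6 0.  0.8] M [ 0.02  0.02 -0.06] w 0.763
rz -0.0076
level rx,ry [-0.0023  0.0016]
```

Call:
apply_moves(
  series=[
    {"hand": 0.3,"tx": -0.002,"ty": 0.012,"tz": 0,"rx": -0.002,"ry": 0.0015,"rz": -0.007},
    {"hand": 0.3,"tx": 0,"ty": 0,"tz": 0,"rx": 0,"ry": 0,"rz": 0},
    {"hand": 0.3,"tx": 0,"ty": 0,"tz": 0.02,"rx": 0,"ry": 0,"rz": 0},
    {"hand": 0.3,"tx": 0,"ty": 0,"tz": 0.012,"rx": 0,"ry": 0,"rz": 0},
    {"hand": 0.3,"tx": 0,"ty": 0,"tz": 0.005,"rx": 0,"ry": 0,"rz": 0},
    {"hand": 0.3,"tx": 0,"ty": 0,"tz": 0,"rx": 0,"ry": 0,"rz": 0},
    {"hand": 0.3,"tx": 0,"ty": 0,"tz": 0,"rx": 0,"ry": 0,"rz": 0},
  ],
)

```text
time_s: 13.3
eef_pos: [628.9, 188.2, 142.4]
tool_rot: [0.004, 0.019, 1.0, 0.001]
force: [-0.4, -0.3, -0.3]
width: 0.701
```

```bash
python3 -c "
from h import *
go([625.2,185.9,130],87.8)"
```

```text
t 13.3 eef [628.9 188.2 142.4] tool shift [ 3.7 -2.5 12.4] heading 87.85 z axis [ 0.0078  0.0022 -1.    ] F [-0.4 -0.3 -0.3] M [ 0.09 -0.01  0.06] w 0.701
rz 0.0008
level rx,ry [0.0025 0.0077]
```

Call:
apply_moves(
  series=[
    {"hand": 0.3,"tx": 0.0025,"ty": -0.0025,"tz": 0.006,"rx": 0.0025,"ry": 0.0075,"rz": 0},
    {"hand": 0.3,"tx": 0,"ty": 0,"tz": 0.004,"rx": 0,"ry": 0,"rz": 0},
    {"hand": 0.3,"tx": 0,"ty": 0,"tz": 0,"rx": 0,"ry": 0,"rz": 0},
    {"hand": 0.3,"tx": 0,"ty": 0,"tz": 0,"rx": 0,"ry": 0,"rz": 0},
  ],
)

```text
time_s: 13.7
eef_pos: [626.7, 185.6, 132.8]
tool_rot: [0.0, 0.019, 1.0, 0.0]
force: [-0.4, 0.7, 0.3]
width: 0.699
```

```bash
python3 -c "
from h import *
go([625.2,185.9,130],87.8)"
```

```text
t 13.7 eef [626.7 185.6 132.8] tool shift [1.5 0.2 2.8] heading 87.84 z axis [ 1.e-03  2.e-04 -1.e+00] F [-0.4  0.7  0.3] M [ 0.01  0.01 -0.01] w 0.699
rz 0.0007
level rx,ry [0.0002 0.001 ]
```

Call:
apply_moves(
  newtons=20,
  series=[
    {"hand": 0.6,"tx": 0.001,"ty": 0,"tz": 0.002,"rx": 0,"ry": 0.001,"rz": 0},
    {"hand": 1,"tx": 0,"ty": 0,"tz": 0,"rx": 0,"ry": 0,"rz": 0},
    {"hand": 1,"tx": 0,"ty": 0,"tz": 0,"rx": 0,"ry": 0,"rz": 0},
    {"hand": 1,"tx": 0,"ty": 0,"tz": 0,"rx": 0,"ry": 0,"rz": 0},
    {"hand": 1,"tx": 0,"ty": 0,"tz": 0,"rx": 0,"ry": 0,"rz": 0},
    {"hand": 1,"tx": 0,"ty": 0,"tz": 0,"rx": 0,"ry": 0,"rz": 0},
    {"hand": 1,"tx": 0,"ty": 0,"tz": 0,"rx": 0,"ry": 0,"rz": 0},
    {"hand": 1,"tx": 0,"ty": 0,"tz": 0,"rx": 0,"ry": 0,"rz": 0},
    {"hand": 1,"tx": 0,"ty": 0,"tz": 0,"rx": 0,"ry": 0,"rz": 0},
  ],
)

```text
time_s: 14.6
eef_pos: [625.9, 185.9, 131.1]
tool_rot: [0.0, 0.019, 1.0, 0.0]
force: [0.0, 1.2, 0.5]
width: 0.151
```

Call:
apply_moves(
  newtons=50,
  series=[
    {"hand": 1,"tx": 0,"ty": 0,"tz": 0,"rx": 0,"ry": 0,"rz": 0},
    {"hand": 1,"tx": 0,"ty": 0,"tz": 0,"rx": 0,"ry": 0,"rz": 0},
    {"hand": 1,"tx": 0,"ty": 0,"tz": 0,"rx": 0,"ry": 0,"rz": 0},
  ],
)

```text
time_s: 14.9
eef_pos: [626.0, 185.9, 131.2]
tool_rot: [0.0, 0.019, 1.0, 0.0]
force: [0.4, 0.6, -0.4]
width: 0.153
```

```bash
python3 -c "
from h import *
go([619.4,18,131],87.8)"
```

```text
t 14.9 eef [626.  185.9 131.2] tool shift [ 2.000e-01 -1.681e+02  1.000e-01] heading 87.85 z axis [ 7.e-04  6.e-04 -1.e+00] F [ 0.4  0.6 -0.4] M [0.02 0.04 0.01] w 0.153
rz 0.0008
level rx,ry [0.0006 0.0007]
```

Call:
apply_moves(
  series=[
    {"hand": 1,"tx": 0,"ty": -0.005,"tz": 0,"rx": 0,"ry": 0,"rz": 0},
    {"hand": 1,"tx": 0,"ty": -0.006,"tz": 0,"rx": 0,"ry": 0,"rz": 0},
    {"hand": 1,"tx": 0,"ty": -0.006,"tz": 0,"rx": 0,"ry": 0,"rz": 0},
    {"hand": 1,"tx": 0,"ty": -0.006,"tz": 0,"rx": 0,"ry": 0,"rz": 0},
  ],
)

```text
time_s: 15.3
eef_pos: [625.0, 162.3, 131.1]
tool_rot: [0.0, 0.018, 1.0, 0.001]
force: [-0.1, 1.0, -0.6]
width: 0.152
```

```bash
python3 -c "
from h import *
go([619.4,18,131],87.8)"
```

```text
t 15.3 eef [625.  162.3 131.1] tool shift [ 3.000e-01 -1.444e+02 -1.000e-01] heading 87.89 z axis [ 9.0e-04  1.4e-03 -1.0e+00] F [-0.1  1.  -0.6] M [0.13 0.02 0.01] w 0.152
rz 0.0016
level rx,ry [0.0015 0.0009]
```

Very clean. Continuing.

Call:
apply_moves(
  series=[
    {"hand": 1,"tx": 0,"ty": -0.006,"tz": 0,"rx": 0.001,"ry": 0.001,"rz": 0.001},
    {"hand": 1,"tx": 0,"ty": -0.006,"tz": 0,"rx": 0,"ry": 0,"rz": 0},
    {"hand": 1,"tx": 0,"ty": -0.006,"tz": 0,"rx": 0,"ry": 0,"rz": 0},
    {"hand": 1,"tx": 0,"ty": -0.006,"tz": 0,"rx": 0,"ry": 0,"rz": 0},
    {"hand": 1,"tx": 0,"ty": -0.006,"tz": 0,"rx": 0,"ry": 0,"rz": 0},
    {"hand": 1,"tx": 0,"ty": -0.006,"tz": 0,"rx": 0,"ry": 0,"rz": 0},
    {"hand": 1,"tx": 0,"ty": -0.006,"tz": 0,"rx": 0,"ry": 0,"rz": 0},
    {"hand": 1,"tx": 0,"ty": -0.006,"tz": 0,"rx": 0,"ry": 0,"rz": 0},
  ],
)

```text
time_s: 16.1
eef_pos: [623.0, 109.3, 131.1]
tool_rot: [-0.0, 0.019, 1.0, 0.0]
force: [0.1, 1.9, 0.0]
width: 0.148
```

```bash
python3 -c "
from h import *
go([619.4,18,131],87.8)"
```

```text
t 16.1 eef [623.  109.3 131.1] tool shift [  0.1 -91.4   0.1] heading 87.78 z axis [-1.e-04  5.e-04 -1.e+00] F [0.1 1.9 0. ] M [ 0.3  -0.07 -0.  ] w 0.148
rz -0.0003
level rx,ry [ 0.0005 -0.0001]
```

Call:
apply_moves(
  series=[
    {"hand": 1,"tx": 0,"ty": -0.006,"tz": 0,"rx": 0,"ry": 0,"rz": 0},
    {"hand": 1,"tx": 0,"ty": -0.006,"tz": 0,"rx": 0,"ry": 0,"rz": 0},
    {"hand": 1,"tx": 0,"ty": -0.006,"tz": 0,"rx": 0,"ry": 0,"rz": 0},
    {"hand": 1,"tx": 0,"ty": -0.006,"tz": 0,"rx": 0,"ry": 0,"rz": 0},
    {"hand": 1,"tx": 0,"ty": -0.006,"tz": 0,"rx": 0,"ry": 0,"rz": 0},
    {"hand": 1,"tx": 0,"ty": -0.006,"tz": 0,"rx": 0,"ry": 0,"rz": 0},
    {"hand": 1,"tx": 0,"ty": -0.006,"tz": 0,"rx": 0,"ry": 0,"rz": 0},
  ],
)

```text
time_s: 16.8
eef_pos: [621.2, 63.6, 131.2]
tool_rot: [-0.0, 0.019, 1.0, 0.0]
force: [-0.3, 1.9, -0.5]
width: 0.149
```

```bash
python3 -c "
from h import *
go([619.4,18,131],87.8)"
```

```text
t 16.8 eef [621.2  63.6 131.2] tool shift [  0.  -45.7   0.2] heading 87.78 z axis [-0.e+00  7.e-04 -1.e+00] F [-0.3  1.9 -0.5] M [ 0.35 -0.08  0.01] w 0.149
rz -0.0003
level rx,ry [ 0.0007 -0.0001]
```

Call:
apply_moves(
  series=[
    {"hand": 1,"tx": 0,"ty": -0.006,"tz": 0,"rx": 0,"ry": 0,"rz": 0},
    {"hand": 1,"tx": 0,"ty": -0.006,"tz": 0,"rx": 0,"ry": 0,"rz": 0},
    {"hand": 1,"tx": 0,"ty": -0.006,"tz": 0,"rx": 0,"ry": 0,"rz": 0},
    {"hand": 1,"tx": 0,"ty": -0.006,"tz": 0,"rx": 0,"ry": 0,"rz": 0},
    {"hand": 1,"tx": 0,"ty": -0.006,"tz": 0,"rx": 0,"ry": 0,"rz": 0},
    {"hand": 1,"tx": 0,"ty": -0.004,"tz": 0,"rx": 0,"ry": 0,"rz": 0},
    {"hand": 1,"tx": 0,"ty": 0,"tz": 0,"rx": 0,"ry": 0,"rz": 0},
    {"hand": 1,"tx": 0,"ty": 0,"tz": 0,"rx": 0,"ry": 0,"rz": 0},
  ],
)

```text
time_s: 17.6
eef_pos: [619.7, 25.6, 131.2]
tool_rot: [-0.0, 0.02, 1.0, 0.0]
force: [1.1, 2.4, -0.2]
width: 0.147
```

```bash
cat > m.py <<'E'
from h import *
go([619.4,18,131],87.8)
u=np.array([-0.0378,-0.9993])
for n in ('side','top'):
    p=optics.snapshot(n);W=cloud(p);X,Y,Z=W[...,0],W[...,1],W[...,2]
    S=X*u[0]+Y*u[1]; B=(X>575)&(X<650)&(Y<-60)&(Y>-215)&(Z>94)&(Z<110)
    f=(X>652)&(X<666)&(Y<-140)&(Y>-215)&(Z>100)&(Z<118)
    print(n,'board pts',B.sum(),'S max/98/95',np.round([S[B].max(),*np.percentile(S[B],[99,97])],1) if B.any() else '','| pointer n',f.sum(),'S',np.round([S[f].min(),np.median(S[f]),S[f].max()],1) if f.any() else '')
    if B.any(): 
        A=np.c_[S[B],X[B],np.ones(B.sum())]; print(' slope dz/dS',np.linalg.lstsq(A,Z[B],rcond=None)[0].round(3),'z med',np.median(Z[B]).round(1))
    for v in (0,1): pass
    cv2.imwrite(f'pics/m_{n}_{p["shot"]}.png',p['frame']); print(p['shot'])
E
python3 m.py
```

```text
t 17.6 eef [619.7  25.6 131.2] tool shift [ 0.  -7.7  0.2] heading 87.71 z axis [ 0.e+00  8.e-04 -1.e+00] F [ 1.1  2.4 -0.2] M [ 0.44 -0.02  0.07] w 0.147
rz -0.0015
level rx,ry [ 0.0008 -0.    ]
side board pts 878 S max/98/95 [149.5 147.7 146.5] | pointer n 17 S [151.  154.5 156.5]
 slope dz/dS [-1.5000e-02  1.1000e-02  9.6375e+01] z med 101.7
9
top board pts 1094 S max/98/95 [145.5 144.5 142.6] | pointer n 10 S [150.7 152.  154.2]
 slope dz/dS [-5.000e-03  7.000e-03  9.883e+01] z med 102.5
10
```

Call:
apply_moves(
  series=[
    {"hand": 1,"tx": 0,"ty": -0.0025,"tz": 0,"rx": 0,"ry": 0,"rz": 0},
    {"hand": 1,"tx": 0,"ty": -0.0025,"tz": 0,"rx": 0,"ry": 0,"rz": 0},
    {"hand": 1,"tx": 0,"ty": 0,"tz": 0,"rx": 0,"ry": 0,"rz": 0},
    {"hand": 1,"tx": 0,"ty": 0,"tz": 0,"rx": 0,"ry": 0,"rz": 0},
  ],
)

```text
time_s: 18.1
eef_pos: [619.5, 20.8, 131.2]
tool_rot: [-0.0, 0.019, 1.0, 0.0]
force: [0.6, 1.9, 0.5]
width: 0.149
```

```bash
cat >> m.py <<'E'
    # rectify onto the plane z=102 (board) and z=108 (pointer): 0.25 mm/px, S down-right, stand Y up
    def rect(z,s0=120,s1=175,c0=585,c1=690):
        s,x=np.meshgrid(np.arange(s0,s1,.25),np.arange(c1,c0,-.25)); v=np.array([0.9993,-0.0378])
        P=np.stack([s*u[0]+x*v[0]*1, s*u[1]+x*v[1], np.full_like(s,z)],-1)@np.array(p['R']).T+np.array(p['t'])
        return cv2.remap(p['frame'],(p['fx']*P[...,0]/P[...,2]+p['cx']).astype(np.float32),(p['fy']*P[...,1]/P[...,2]+p['cy']).astype(np.float32),cv2.INTER_CUBIC)
    im=[cv2.resize(rect(z),(390,500)) for z in (102,108)]
    for k in im:
        for g in range(0,55,5): cv2.line(k,(int(g*390/55),0),(int(g*390/55),8 if g%10 else 20),(0,0,255),1)
    out=np.hstack(im) if n=='side' else np.hstack(im)
    cv2.imwrite(f'pics/r_{n}_{p["shot"]}.png',out)
    G=rect(102).mean(2); rows=slice(int((690-628)*4),int((690-600)*4)); print(' board profile S=120+.. by 1mm',G[rows].mean(0)[::4].round(0)[8:48])
    H=rect(108).mean(2); print(' pointer profile (col 658-665)',H[int((690-665)*4):int((690-658)*4)].mean(0)[::4].round(0)[20:50])
a=[cv2.imread(f'pics/r_{n}_{k}.png') for n,k in (('side',p['shot']-1),('top',p['shot']))]
cv2.imwrite('pics/cmp_%d.png'%p['shot'],cv2.resize(np.vstack(a),(780,600)))
print('cmp',p['shot'])
E
python3 m.py; ls pics/cmp*
```

```text
t 18.1 eef [619.5  20.8 131.2] tool shift [ 0.  -2.8  0.2] heading 87.77 z axis [-0.e+00  6.e-04 -1.e+00] F [0.6 1.9 0.5] M [ 0.55 -0.09  0.03] w 0.149
rz -0.0004
level rx,ry [ 0.0006 -0.    ]
side board pts 926 S max/98/95 [153.8 152.6 151.5] | pointer n 18 S [151.9 154.6 157.4]
 slope dz/dS [-1.5000e-02  1.3000e-02  9.4984e+01] z med 101.8
11
 board profile S=120+.. by 1mm [218. 230. 238. 242. 244. 244. 244. 244. 244. 244. 244. 244. 244. 244.
 244. 244. 244. 244. 244. 244. 244. 242. 233. 216. 196. 175. 160. 154.
 153. 155. 157. 156. 156. 157. 159. 161. 163. 167. 171. 176.]
 pointer profile (col 658-665) [ 87.  87.  87.  86.  88.  92. 101. 114. 127. 138. 140. 134. 121. 108.
 100.  98.  98.  97.  93.  90.  87.  84.  84.  84.  85.  86.  85.  84.
  84.  84.]
top board pts 1079 S max/98/95 [150.3 149.3 147.3] | pointer n 10 S [150.4 153.  154.3]
 slope dz/dS [-6.00000e-03  5.00000e-03  1.00017e+02] z med 102.7
12
 board profile S=120+.. by 1mm [227. 233. 236. 238. 238. 238. 237. 237. 237. 237. 237. 237. 237. 237.
 237. 238. 238. 237. 236. 233. 228. 221. 208. 195. 182. 174. 168. 159.
 152. 140. 128. 116. 106. 101.  97.  98.  99.  99. 100. 100.]
 pointer profile (col 658-665) [100. 103. 112. 122. 132. 145. 152. 159. 166. 169. 175. 180. 180. 178.
 170. 158. 145. 129. 118. 108. 100.  98.  96.  96.  97.  98.  98.  98.
  98.  98.]
cmp 12
pics/cmp_12.png
```

View pics/cmp_12.png

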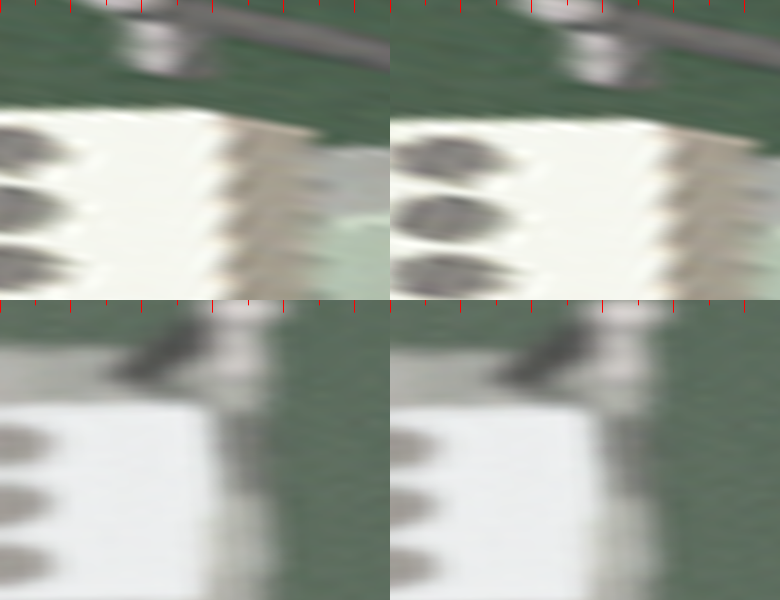

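The rectified views (side above, top below) show the board's end edge at about S = 151.8 (side) and 150.4 (top). The pointer's centre is at about 152.8 (side) and 152.4 (top). That leaves about 1–2.5 mm to go, and the board is flat.

Call:
apply_moves(
  series=[
    {"hand": 1,"tx": 0,"ty": -0.0017,"tz": 0,"rx": 0,"ry": 0,"rz": 0},
    {"hand": 1,"tx": 0,"ty": 0,"tz": 0,"rx": 0,"ry": 0,"rz": 0},
    {"hand": 1,"tx": 0,"ty": 0,"tz": 0,"rx": 0,"ry": 0,"rz": 0},
    {"hand": 1,"tx": 0,"ty": 0,"tz": 0,"rx": 0,"ry": 0,"rz": 0},
  ],
)

```text
time_s: 18.6
eef_pos: [619.5, 19.1, 131.2]
tool_rot: [-0.0, 0.019, 1.0, 0.0]
force: [0.1, 0.6, 0.2]
width: 0.151
```

```bash
python3 m.py | grep -v profile; python3 - <<'E'
import cv2,glob,numpy as np
a=cv2.imread('pics/m_side_13.png');b=cv2.imread('pics/m_top_14.png')
x=cv2.resize(a[150:384,180:400],(400,425),interpolation=cv2.INTER_CUBIC);y=cv2.resize(b[120:320,200:420],(400,364),interpolation=cv2.INTER_CUBIC)
cv2.imwrite('pics/fin.png',np.hstack([x,np.vstack([y,np.zeros((61,400,3),np.uint8)])]))
E
```

```text
t 18.6 eef [619.5  19.1 131.2] tool shift [ 0.  -1.1  0.2] heading 87.79 z axis [-0.e+00  6.e-04 -1.e+00] F [0.1 0.6 0.2] M [ 0.45 -0.07  0.02] w 0.151
rz -0.0003
level rx,ry [ 0.0006 -0.    ]
side board pts 939 S max/98/95 [155.4 154.  153.4] | pointer n 17 S [149.7 155.  157.1]
 slope dz/dS [-1.1000e-02  1.6000e-02  9.3104e+01] z med 101.8
13
 244. 244. 244. 244. 244. 244. 244. 245. 244. 240. 228. 211. 189. 170.
 157. 153. 153. 155. 155. 156. 157. 159. 161. 164. 167. 171.]
 100.  98.  97.  95.  92.  89.  87.  85.  85.  85.  85.  86.  86.  86.
  86.  86.]
top board pts 1078 S max/98/95 [152.4 151.2 149.3] | pointer n 10 S [150.5 152.3 154. ]
 slope dz/dS [-3.0000e-03  4.0000e-03  1.0034e+02] z med 102.5
14
 237. 237. 238. 238. 238. 236. 234. 229. 218. 206. 190. 178. 169. 159.
 152. 139. 127. 115. 105. 101.  98.  98.  99. 100. 100. 100.]
 170. 159. 148. 132. 119. 109. 101.  98.  97.  98.  99.  99.  98.  99.
  99.  99.]
cmp 14
```

View pics/fin.png

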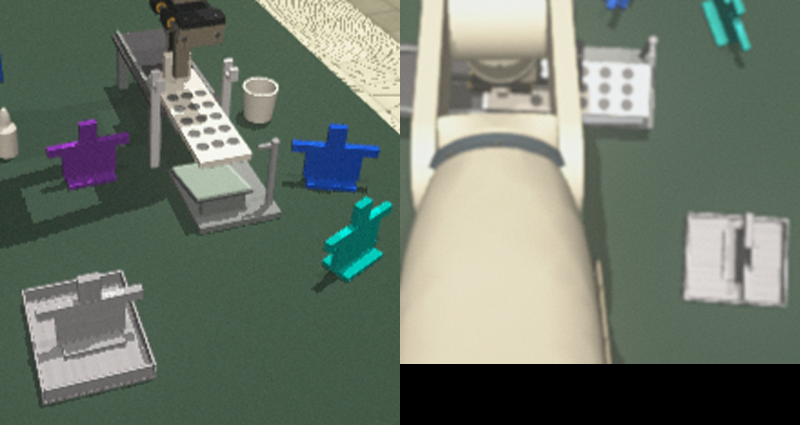

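The plate stands upright in the tray at (90,320). The board is flat, with its end at (240,158) level with the pointer at (268,143). It is held steady with the force near zero, so I'm handing in.

```bash
python3 -c "
from h import *
go([619.4,18,131],87.8); print(order.close_job())"
```

```text
t 18.7 eef [619.4  19.1 131.2] tool shift [ 0.  -1.1  0.2] heading 87.79 z axis [-0.e+00  5.e-04 -1.e+00] F [ 0.7  1.  -0.3] M [0.36 0.01 0.02] w 0.152
rz -0.0001
level rx,ry [ 0.0005 -0.    ]
the job is handed in; nothing more can be done
None
```

I lifted the grey stop plate straight up off its hooks and stood it upright on its foot in the tray. Then I slid the board out by its fin to the mark and handed the job in at 18.7 s, still gripping the fin with the grip set at 50 N.

- **Plate:** it stands in the tray. Its top measured about 97 mm high after release, as expected, and the last picture shows it upright.
- **Board flatness:** its slope is about 1% or less in both views, its upper face is 102 mm high, and the force on the wrist is about 1 N.
- **Board end at the pointer:** the checks disagree slightly. In the side view the end is about 0.5–1 mm past the pointer's centre. In the top view it is about level or up to 1 mm short, and the arm's own position says about 1 mm short. I left it between these, since it is within the 2 mm calibration.
- **Other things:** I steered clear of the rack, bottle and cup. The cup and the part of the bottle in view look untouched in the last crop; the rack was outside it, so I did not check it again at the end.

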